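# Gauge the heating-block inserts and sort out the narrowed ones

## Task

Only one of the three aluminium inserts on the dark bench mat still has a clear bore. Take the plug gauge from its stand and try it in the inserts with light pressure, never forcing it, until you find the one it drops into fully home, collar flush on the top face; leave the gauge standing in that insert where it is on the mat, and set the other two upright in the grey tray without disturbing the bottle, beaker and jar.

Things in the scene. Friction and masses are not known exactly. Their poses are not given: they have to be found in the camera images.
- gauge: steel plug gauge, 0.12 kg, upright and loose in the stand: round pin 16 mm across, 30 mm long, tip tapered over 3 mm; round collar 26 mm across, 5 mm thick; square dark handle 18 x 18 x 50 mm. Origin at the pin's tip (10 mm above the bench at the start), z up to the handle (collar z 30-35, handle 35-85 mm), x and y square to the handle
- gauge_collar (a point): point on the gauge's axis at the underside of the collar, 30 mm above the pin's tip. Fully home, it is level with the insert's top face (42 mm above the bench, pin tip 12 mm above it); in a narrowed insert it stops 15 mm above the top face (pin tip 27 mm above the bench). It enters a sound bore under 5 N; pressing over 25 N is forcing it
- stand: fixed white plastic block 70 x 70 x 40 mm high with a 20 mm hole in its top in which the gauge stands; origin at the centre of its underside
- insert_a: loose square aluminium heating-block insert 50 x 50 x 42 mm high, 0.2 to 0.3 kg; origin: centre of its underside, z up, x and y square to its sides. A 17 mm round bore with 1.5 mm chamfer (dark inside) opens mid-top. All three look alike: in the sound one (which one varies) the bore stays wide to 37 mm deep, in the other two it narrows to 13 mm at 15 mm below the top, where the gauge stops dead
- insert_b: loose square aluminium heating-block insert 50 x 50 x 42 mm high, 0.2 to 0.3 kg; origin: centre of its underside, z up, x and y square to its sides. A 17 mm round bore with 1.5 mm chamfer (dark inside) opens mid-top. All three look alike: in the sound one (which one varies) the bore stays wide to 37 mm deep, in the other two it narrows to 13 mm at 15 mm below the top, where the gauge stops dead
- insert_c: loose square aluminium heating-block insert 50 x 50 x 42 mm high, 0.2 to 0.3 kg; origin: centre of its underside, z up, x and y square to its sides. A 17 mm round bore with 1.5 mm chamfer (dark inside) opens mid-top. All three look alike: in the sound one (which one varies) the bore stays wide to 37 mm deep, in the other two it narrows to 13 mm at 15 mm below the top, where the gauge stops dead
- tray: fixed shallow grey plastic tray, 220 mm (its x) x 150 mm (its y) outside, 18 mm high, walls 4 mm, floor 4 mm thick; origin at the centre of its underside; there is room for two inserts side by side along its x
- reagent: bystander: amber reagent bottle 56 mm across, 130 mm high, standing loose; origin at its underside
- beaker: bystander: open white beaker 60 mm across, 75 mm high, standing loose; origin at its underside
- jar: bystander: closed white jar 52 mm across, 60 mm high, standing loose; origin at its underside
Not all that is in view belongs to the job. What is shaped like the insert_b but orange or purple is not meant.

How it is judged:
On the way:
1. the plug gauge is fully home in one of the inserts (((z of gauge in the frame of insert_a between 0.008 and 0.0145 m and horizontal distance between gauge and insert_a below 0.005 m and angle between gauge's own z axis and vertical below 0.08 rad) or (z of gauge in the frame of insert_b between 0.008 and 0.0145 m and horizontal distance between gauge and insert_b below 0.005 m and angle between gauge's own z axis and vertical below 0.08 rad) or (z of gauge in the frame of insert_c between 0.008 and 0.0145 m and horizontal distance between gauge and insert_c below 0.005 m and angle between gauge's own z axis and vertical below 0.08 rad))), for 0.2 s.
At the end, for the whole second after the job is handed in: Gauge fully home in one insert (collar within 2.5 mm of its top, on axis within 5 mm, upright within 0.08 rad); that insert upright on the bench within 40 mm of its start; the other two upright (within 0.06 rad) on the tray floor; all at rest (((z of gauge in the frame of insert_a between 0.008 and 0.0145 m and horizontal distance between gauge and insert_a below 0.005 m and angle between gauge's own z axis and vertical below 0.08 rad and distance of insert_a from where it was at the start of the episode below 0.04 m and angle between each of insert_a, insert_b, insert_c's own z axis and vertical below 0.06 rad and x of insert_b in the frame of tray between -0.095 and 0.095 m and y of insert_b in the frame of tray between -0.06 and 0.06 m and z of each of insert_b, insert_c in the frame of tray below 0.009 m and x of insert_c in the frame of tray between -0.095 and 0.095 m and y of insert_c in the frame of tray between -0.06 and 0.06 m) or (z of gauge in the frame of insert_b between 0.008 and 0.0145 m and horizontal distance between gauge and insert_b below 0.005 m and angle between gauge's own z axis and vertical below 0.08 rad and distance of insert_b from where it was at the start of the episode below 0.04 m and angle between each of insert_b, insert_a, insert_c's own z axis and vertical below 0.06 rad and x of insert_a in the frame of tray between -0.095 and 0.095 m and y of insert_a in the frame of tray between -0.06 and 0.06 m and z of each of insert_a, insert_c in the frame of tray below 0.009 m and x of insert_c in the frame of tray between -0.095 and 0.095 m and y of insert_c in the frame of tray between -0.06 and 0.06 m) or (z of gauge in the frame of insert_c between 0.008 and 0.0145 m and horizontal distance between gauge and insert_c below 0.005 m and angle between gauge's own z axis and vertical below 0.08 rad and distance of insert_c from where it was at the start of the episode below 0.04 m and angle between each of insert_c, insert_a, insert_b's own z axis and vertical below 0.06 rad and x of insert_a in the frame of tray between -0.095 and 0.095 m and y of insert_a in the frame of tray between -0.06 and 0.06 m and z of each of insert_a, insert_b in the frame of tray below 0.009 m and x of insert_b in the frame of tray between -0.095 and 0.095 m and y of insert_b in the frame of tray between -0.06 and 0.06 m)) and linear speed of each of insert_a, insert_b, insert_c, gauge below 0.02 m/s); the robot touches nothing.
It fails at once if the gauge is forced: with the fingers on the gauge, an insert is pressed onto the bench with more than 25 N (contact force between the fingers and gauge above 0.5 N and contact force between any of insert_a, insert_b, insert_c and table above 25 N).
It fails at once if the bottle, the beaker or the jar is moved more than 25 mm or tipped (distance of any of reagent, beaker, jar from where it was at the start of the episode above 0.025 m or angle between any of reagent, beaker, jar's own z axis and vertical above 0.3 rad).
It also fails if it takes over 72 s, if anything falls off the work surface, if the arm or the gripper's body presses on something with over 40 N, if the wrist force passes 120 N, or if a joint passes its speed limit or range.

## Robot

A 7-joint arm with a two-finger parallel gripper is mounted at the origin on the work surface. World frame = base frame: x ahead of the robot, y to its left, z up, the work surface at z = 0. Lengths are in m, angles in rad, forces in N, time in s.
With the tool pointing down it reaches from about 0.35 to 0.9 m from the base axis. Payload 7.2 kg.
Tool frame: the origin (TCP) lies midway between the tips of the shut fingers; the grasp point (between the pads) lies ctrl.grasp_offset behind it (ctrl.grasp_offset is the distance from the TCP to the grasp point, in m); y points along the fingers, x is the direction in which the jaws open and shut, and the axes are right-handed (so a half turn about y gives the same grasp; the last joint's range is limited). The gripper opens to 85 mm and grips with 20 to 120 N. Pads are 22 mm wide; open, the fingers measure 114 mm over their backs; the gripper's body (76 mm by 85 mm) begins 54 mm behind the grasp point. The pads swing forward as they close: fully open they stand 13 mm farther back than shut.
Start: joints at [1.15, 0.411, -0.013, 1.596, 0.006, 1.134, -0.082], TCP at [0.216, -0.587, 0.231] pointing down, gripper open.
Joint ranges: [-2.95, 2.95], [-0.29, 1.99], [-1.47, 1.44], [0.14, 2.54], [-1.03, 4.17], [0.13, 1.85], [-2.86, 2.86]. Speed limits (rad/s): [2.39, 2.39, 3.01, 3.01, 3.14, 3.14, 3.14].

## Interface

Orientations are given as [roll, pitch, yaw] about the fixed x, y, z axes, in that order (R = Rz(yaw) Ry(pitch) Rx(roll)).
In Python, from bench import ctrl gives the robot as it stands.
- The arm moves only by the tool arm_command, never from a script. Its argument "moves" is a list that holds one entry, the list of rows, each a list of 7 numbers: the shift along the tool's x, y, z as a fraction of full scale, then the turn, a rotation vector about the tool's x, y, z as a fraction of full scale, then the closure, from 0 (fully open) to 1 (shut). In form: [[[dx, dy, dz, ax, ay, az, fingers], ...]]. A call has 1 to 10 rows; each row shifts and turns the commanded pose from where the row before left it, along the tool's axes as they then stand; what a row does not reach is not made up. Full scale, the value 1, is 0.02 m for a shift and 5 degrees for a turn. A row lasts 1/12 s, in which the tool goes at most 41.7 mm and 7.16 degrees, less where a joint would pass 70% of its speed; a pose out of reach is approached as far as the arm can. A call with a number of a shift or a turn outside -1 to 1 is refused whole. A call with a gripper value outside its range is refused whole. The fingers move at their own pace and stop on an object; "force" is the grip in N (left out, the last holds). Time passes only in rows, so rows that do not move let the fingers close. It gives the time, the measured TCP pose, the force and the opening at its end, in the units of the state.
- ctrl.read_state(): the state, without advancing time (a new reading comes with each control period).
- ctrl.get_image(name): name is "scene" or "top" or "wrist"; returns a dict with "img" (384x512x3 uint8, blue, green, red), "mtx" (3x3 intrinsics, pixels), "D" ([k1, k2, p1, p2, k3] as OpenCV has them; the pictures are not rectified), "cam_to_world" (4x4, takes a point from camera to world coordinates); the wrist camera has in their place "T_tool_cam" (4x4, takes a point from camera to tool coordinates, whose origin is the TCP and whose axes are the tool frame's). Camera axes: x right, y down, z forward; pixel columns grow to the right and rows downward; lengths in m; the calibration is good to about 2 mm. A picture is of the moment at which its call begins: read the wrist's pose just before it. There is no depth.
- ctrl.hand_in(): hands the job in, once; it reports no verdict.
The state is a dict: "time": time; "qpos": joint angles; "qd": joint speeds; "joint_torque": joint torques, N m; "eef_pos": TCP position; "orientation": TCP orientation; "wrist_force": force on the tool from outside, world axes, zero at the start; "torque": the same for the moment, N m; "opening": finger opening in m.
Only numpy, scipy, OpenCV 4.12 (cv2) and the standard library are available. Lean on these libraries where they do the work, as an engineer would, in place of code of your own. Each camera call takes 0.05 s, during which the arm holds its last target.

## Working session

There is one attempt and no reset: what is moved stays moved. The work goes in short steps, Python scripts to look and compute and a tool call to move; the robot and the scene stay as the last step left them, time stands still between calls to the robot, and variables do not carry over. Pictures are saved under pics/ and viewed, and the job is handed in when it is done.

Besides the shell and the picture viewer there is one more tool, called after "Call:" as name(argument=value, ...), one argument or row to a line, values as JSON. arm_command: Moves the arm, as the interface text tells. Shift numbers are shares of 0.02 m and turn numbers shares of 5 degrees, none past 1 either way. Its arguments: {"type":"object","properties":{"moves":{"type":"array","items":{"type":"array","items":{"type":"array","items":{"type":"number"}}}},"force":{"type":"number"}},"required":["moves"]}

```bash
ls; mkdir -p pics; python3 - <<'E'
from bench import ctrl
import cv2,numpy as np
s=ctrl.read_state()
for k,v in s.items(): print(k,np.round(v,4))
print(ctrl.grasp_offset)
for n in ["scene","top","wrist"]:
    d=ctrl.get_image(n); cv2.imwrite(f"pics/{n}0.png",d["img"])
    print(n,d["mtx"].round(1).tolist(),np.round(d["D"],4)); print(np.round(d.get("cam_to_world",d.get("T_tool_cam")),4))
E
```

```text
pics
time 0.0
qpos [ 1.1498  0.4119 -0.0127  1.597   0.0056  1.1343 -0.0822]
qd [-0.0028 -0.0006  0.0009  0.0019 -0.0009  0.      0.0001]
joint_torque [-3.00000e-04 -6.00623e+01  6.82200e-01 -2.99415e+01  1.38000e-02
  1.05000e-02 -0.00000e+00]
eef_pos [ 0.2158 -0.5861  0.2304]
orientation [-1.5709  0.0016 -1.2179]
wrist_force [ 0.2211 -0.3961  0.57  ]
torque [0.0092 0.0164 0.0094]
opening 0.0851
0.0187
scene [[385.5, 0.0, 255.3], [0.0, 385.5, 194.6], [0.0, 0.0, 1.0]] [0.0173 0.     0.     0.     0.    ]
[[-0.4142  0.6453 -0.6419  1.1112]
 [ 0.9101  0.3014 -0.2843  0.2351]
 [ 0.01   -0.702  -0.7121  0.6689]
 [ 0.      0.      0.      1.    ]]
top [[450.8, 0.0, 258.9], [0.0, 450.8, 185.3], [0.0, 0.0, 1.0]] [0.0393 0.     0.     0.     0.    ]
[[ 1.1200e-02 -9.9010e-01  1.3990e-01  4.2820e-01]
 [-9.9980e-01 -1.3100e-02 -1.3000e-02  9.0000e-04]
 [ 1.4700e-02 -1.3980e-01 -9.9010e-01  1.1886e+00]
 [ 0.0000e+00  0.0000e+00  0.0000e+00  1.0000e+00]]
wrist [[283.2, 0.0, 255.8], [0.0, 283.2, 192.3], [0.0, 0.0, 1.0]] [-0.0358  0.      0.      0.      0.    ]
[[ 1.000e+00  1.500e-03  5.000e-04  1.000e-04]
 [-1.000e-04 -2.743e-01  9.617e-01 -1.437e-01]
 [ 1.600e-03 -9.617e-01 -2.743e-01  6.890e-02]
 [ 0.000e+00  0.000e+00  0.000e+00  1.000e+00]]
```

View pics/top0.png

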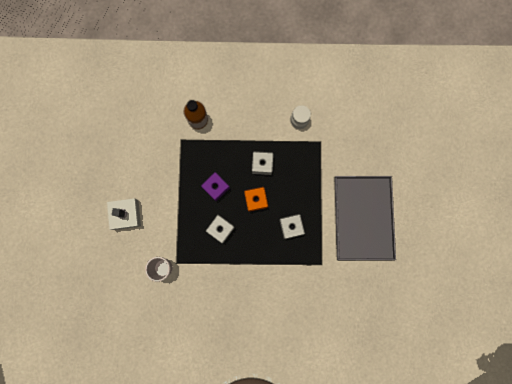

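View pics/scene0.png

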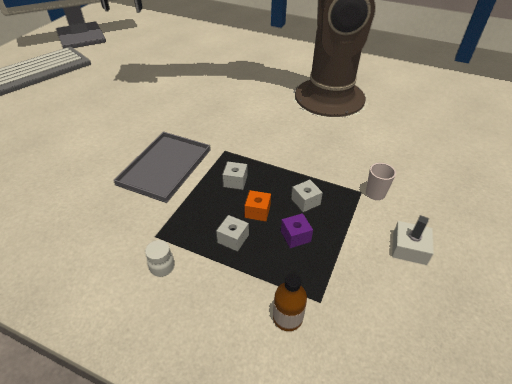

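View pics/wrist0.png

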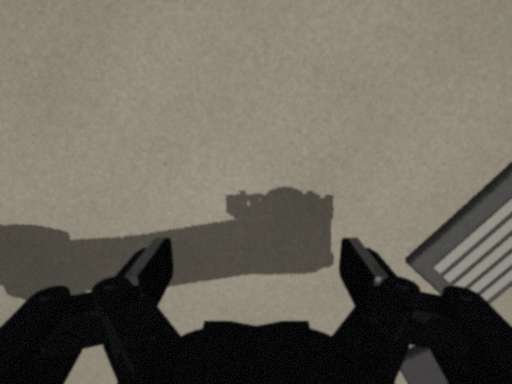

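```bash
cat > h.py <<'E'
from bench import ctrl
import cv2,numpy as np
def ray(d,px):
    u=cv2.undistortPoints(np.array([[px]],float),d["mtx"],np.array(d["D"],float))[0,0]
    T=d["cam_to_world"]; return T[:3,3],T[:3,:3]@np.array([u[0],u[1],1.0])
def onplane(d,px,z):
    o,r=ray(d,px); return o+r*(z-o[2])/r[2]
def proj(d,p):
    T=np.linalg.inv(d["cam_to_world"]); q=T[:3,:3]@np.asarray(p,float)+T[:3,3]
    r=cv2.projectPoints(q.reshape(1,1,3),np.zeros(3),np.zeros(3),d["mtx"],np.array(d["D"],float))[0]
    return r.ravel()
E
python3 - <<'E'
from h import *
t=ctrl.get_image("top");s=ctrl.get_image("scene")
i=t["img"]
cv2.imwrite("pics/topz.png",cv2.resize(i[130:280,170:330],None,fx=4.8,fy=4,interpolation=cv2.INTER_CUBIC)[:600])
cv2.imwrite("pics/stz.png",cv2.resize(i[180:300,90:190],None,fx=5,fy=5,interpolation=cv2.INTER_CUBIC))
cv2.imwrite("pics/scz.png",cv2.resize(s["img"][150:300,360:450],None,fx=4,fy=4,interpolation=cv2.INTER_CUBIC))
E
```

```text
(no output)
```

View pics/topz.png

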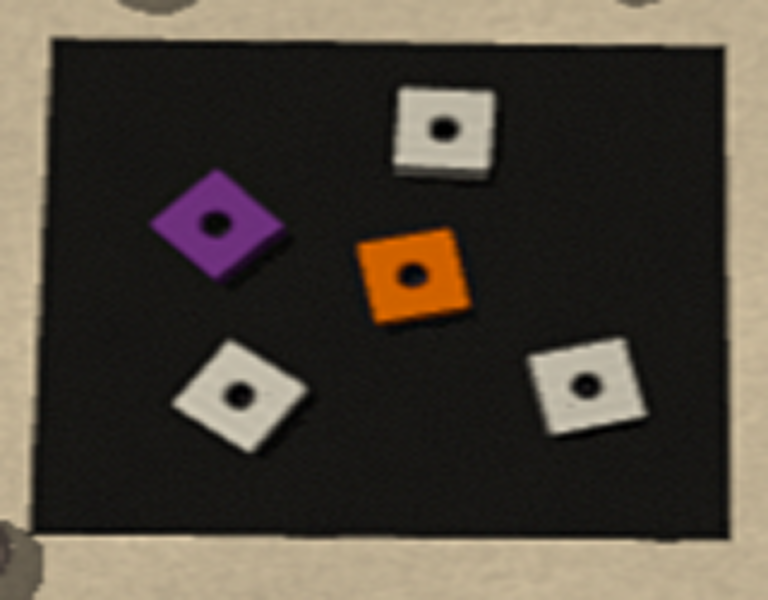

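View pics/stz.png

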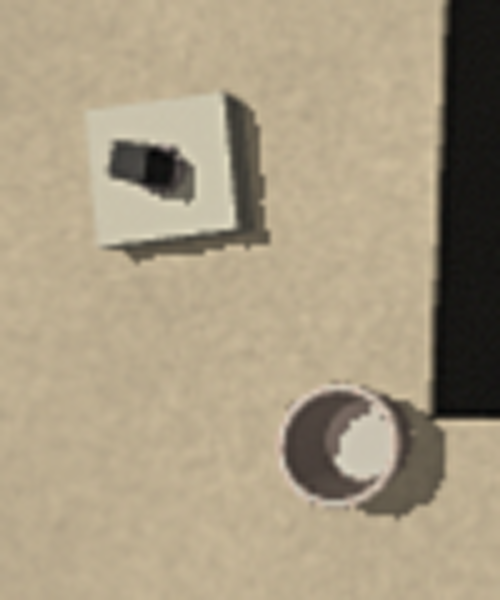

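View pics/scz.png

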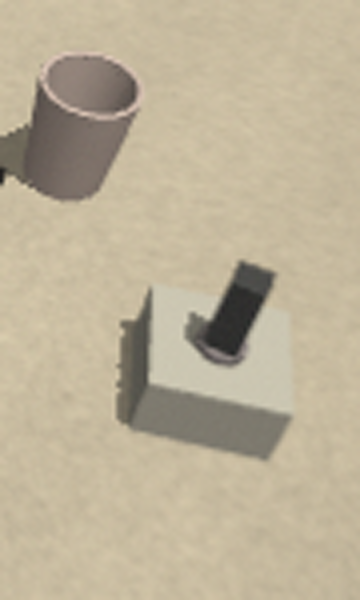

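```bash
cat > meas.py <<'E'
from h import *
t=ctrl.get_image("top");s=ctrl.get_image("scene")
i=t["img"]; hsv=cv2.cvtColor(i,cv2.COLOR_BGR2HSV)
# inserts
roi=np.zeros(i.shape[:2],np.uint8); roi[143:262,182:319]=1
m=((hsv[...,2]>140)&(hsv[...,1]<60)).astype(np.uint8)*roi
cs,_=cv2.findContours(m,cv2.RETR_EXTERNAL,cv2.CHAIN_APPROX_NONE)
for c in cs:
    if cv2.contourArea(c)<100: continue
    W=np.array([onplane(t,p[0].astype(float),0.042)[:2] for p in c])
    (cx,cy),(w,h),a=cv2.minAreaRect((W*1000).astype(np.float32))
    x,y,bw,bh=cv2.boundingRect(c)
    f=np.zeros_like(m); cv2.drawContours(f,[c],-1,1,-1)
    d=((hsv[...,2]<100)&(f>0)).astype(np.uint8)
    # weighted centroid of bore
    yy,xx=np.nonzero(d); wt=(140-np.minimum(hsv[yy,xx,2].astype(float),140))
    bc=onplane(t,[(xx*wt).sum()/wt.sum(),(yy*wt).sum()/wt.sum()],0.042)
    print("insert rect c",round(cx,1),round(cy,1),"size",round(w,1),round(h,1),"ang",round(a,1),"bore",(bc*1000).round(1), "px",x+bw/2,y+bh/2)
# tray
for n,px in dict(tl=(335,177),tr=(391,177),bl=(337.5,260),br=(395,260)).items(): print(n,onplane(t,px,0.018).round(4))
for n,px,z in [("bottle cap",(192,105),.13),("jar",(302,114),.06),("beaker",(158.5,269),.075)]: print(n,onplane(t,px,z).round(4))
# stand top face
roi=np.zeros(i.shape[:2],np.uint8); roi[185:245,95:150]=1
m=((hsv[...,2]>175)&(hsv[...,1]<45)).astype(np.uint8)*roi
m=cv2.morphologyEx(m,cv2.MORPH_OPEN,np.ones((3,3)))
cs,_=cv2.findContours(m,cv2.RETR_EXTERNAL,cv2.CHAIN_APPROX_NONE)
c=max(cs,key=cv2.contourArea)
W=np.array([onplane(t,p[0].astype(float),0.04)[:2] for p in c])
print("stand",cv2.minAreaRect((W*1000).astype(np.float32)))
cv2.imwrite("pics/hz.png",cv2.resize(np.clip(i[195:235,100:145].astype(float)*1.6,0,255).astype(np.uint8),None,fx=13,fy=13,interpolation=cv2.INTER_NEAREST))
cv2.imwrite("pics/hsz.png",cv2.resize(np.clip(s["img"][205:270,385:440].astype(float)*1.6,0,255).astype(np.uint8),None,fx=9,fy=9,interpolation=cv2.INTER_NEAREST))
E
python3 meas.py
```

```text
insert rect c 478.4 84.3 size 49.7 49.2 ang 54.3 bore [478.8  84.5  42. ] px 220.0 229.0
insert rect c 487.1 -98.9 size 48.9 50.0 ang 14.3 bore [487.1 -98.5  42. ] px 292.5 226.5
insert rect c 651.9 -21.6 size 49.8 49.4 ang 87.2 bore [652.  -21.7  42. ] px 262.5 162.0
tl [ 0.6185 -0.2145  0.018 ]
tr [ 0.6205 -0.3619  0.018 ]
bl [ 0.4031 -0.218   0.018 ]
br [ 0.4051 -0.3653  0.018 ]
bottle cap [0.7722 0.1514 0.13  ]
jar [ 0.7756 -0.1232  0.06  ]
beaker [0.3783 0.2267 0.075 ]
stand ((514.5704345703125, 332.6090087890625), (68.59245300292969, 68.4203872680664), 8.258404731750488)
```

```bash
echo
```

```text
(no output)
```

View pics/hz.png

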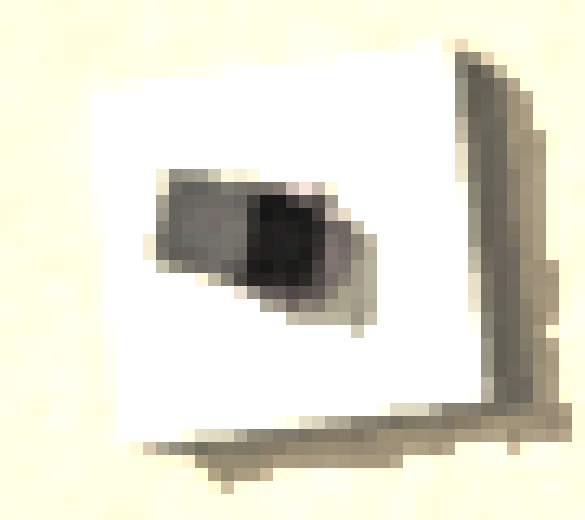

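View pics/hsz.png

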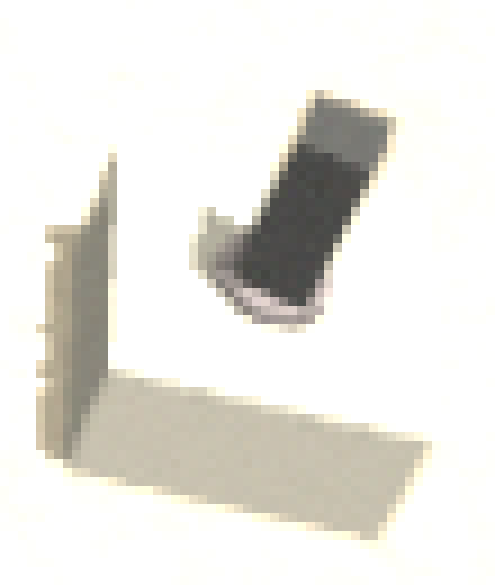

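Call:
arm_command(
  moves=[
    [[-1, 0, 0.79, 0, 0, 0, 0], [-1, 0, 0.79, 0, 0, 0, 0], [-1, 0, 0.79, 0, 0, 0, 0], [-1, 0, 0.79, 0, 0, 0, 0], [-1, 0, 0.79, 0, 0, 0, 0], [-1, 0, 0.79, 0, 0, 0, 0], [-1, 0, 0.79, 0, 0, 0, 0], [-1, 0, 0.79, 0, 0, 0, 0], [-1, 0, 0.79, 0, 0, 0, 0], [-1, 0, 0.79, 0, 0, 0, 0]],
  ],
)

```text
time: 1.18
eef_pos: [0.2953, -0.3431, 0.2315]
orientation: [-1.571, -0.0, -1.218]
wrist_force: [0.1, 0.1, 0.6]
opening: 0.0853
```

Call:
arm_command(
  moves=[
    [[-1, 0, 0.79, 0, 0, 0, 0], [-1, 0, 0.79, 0, 0, 0, 0], [-1, 0, 0.79, 0, 0, 0, 0], [-1, 0, 0.79, 0, 0, 0, 0], [-1, 0, 0.79, 0, 0, 0, 0], [-1, 0, 0.79, 0, 0, 0, 0], [-1, 0, 0.79, 0, 0, 0, 0], [-1, 0, 0.79, 0, 0, 0, 0], [-1, 0, 0.79, 0, 0, 0, 0], [-1, 0, 0.79, 0, 0, 0, 0]],
  ],
)

```text
time: 2.02
eef_pos: [0.3745, -0.1008, 0.2316]
orientation: [-1.57, -0.001, -1.218]
wrist_force: [0.7, 0.6, -0.8]
opening: 0.0849
```

Call:
arm_command(
  moves=[
    [[-1, 0, 0.79, 0, 0, 0, 0], [-1, 0, 0.79, 0, 0, 0, 0], [-1, 0, 0.79, 0, 0, 0, 0], [-1, 0, 0.79, 0, 0, 0, 0], [-1, 0, 0.79, 0, 0, 0, 0], [-1, 0, 0.79, 0, 0, 0, 0], [-1, 0, 0.79, 0, 0, 0, 0], [-1, 0, 0.79, 0, 0, 0, 0], [-1, 0, 0.79, 0, 0, 0, 0], [-1, 0, 0.79, 0, 0, 0, 0]],
  ],
)

```text
time: 2.85
eef_pos: [0.4537, 0.1415, 0.2314]
orientation: [-1.57, -0.0, -1.218]
wrist_force: [0.6, -0.7, -0.2]
opening: 0.0854
```

Call:
arm_command(
  moves=[
    [[-1, 0, 0.79, 0, 0, 0, 0], [-1, 0, 0.79, 0, 0, 0, 0], [-1, 0, 0.79, 0, 0, 0, 0], [-1, 0, 0.79, 0, 0, 0, 0], [-1, 0, 0.79, 0, 0, 0, 0], [-1, 0, 0.79, 0, 0, 0, 0], [-1, 0, 0.79, 0, 0, 0, 0], [-1, 0, 0.79, 0, 0, 0, 0], [0, 0, 0, 0, -1, 0, 0], [0, 0, 0, 0, -1, 0, 0]],
  ],
)

```text
time: 3.68
eef_pos: [0.5163, 0.3362, 0.2309]
orientation: [-1.571, 0.001, -1.037]
wrist_force: [0.3, -0.3, 0.2]
opening: 0.0855
```

Call:
arm_command(
  moves=[
    [[0, 0, 0, 0, -1, 0, 0], [0, 0, 0, 0, -1, 0, 0], [0, 0, 0, 0, -1, 0, 0], [0, 0, 0, 0, -1, 0, 0], [0, 0, 0, 0, -1, 0, 0], [0, 0, 0, 0, -1, 0, 0], [0, 0, 0, 0, -1, 0, 0], [0, 0, 0, 0, -1, 0, 0], [0, 0, 0, 0, -1, 0, 0], [0, 0, 0, 0, -1, 0, 0]],
  ],
)

```text
time: 4.52
eef_pos: [0.5169, 0.334, 0.2313]
orientation: [-1.571, -0.0, -0.167]
wrist_force: [-0.1, -0.6, -0.1]
opening: 0.0857
```

```bash
cat >> h.py <<'E'
from scipy.spatial.transform import Rotation as Ro
def wrist():
    s=ctrl.read_state(); d=dict(ctrl.get_image("wrist"))
    T=np.eye(4); T[:3,:3]=Ro.from_euler("xyz",s["orientation"]).as_matrix(); T[:3,3]=s["eef_pos"]
    d["cam_to_world"]=T@np.array(d["T_tool_cam"]); d["tool"]=T; d["s"]=s
    return d
def totool(p,s=None):
    s=s or ctrl.read_state()
    R=Ro.from_euler("xyz",s["orientation"]).as_matrix()
    return R.T@(np.asarray(p)-np.array(s["eef_pos"]))
E
python3 - <<'E'
from h import *
d=wrist(); cv2.imwrite("pics/w1.png",d["img"])
t=ctrl.get_image("top")
print(proj(d,[.5146,.3326,.04]),proj(d,[.5146,.3326,.095]), onplane(t,(115.6,211.9),.095))
E
```

```text
[254.35138091 172.56583867] [254.1118005  183.76872143] [0.51360552 0.33115201 0.095     ]
```

View pics/w1.png

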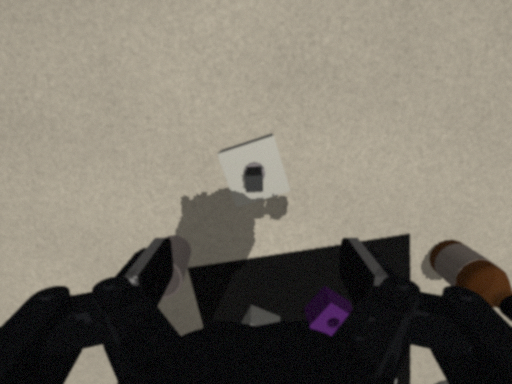

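```bash
python3 - <<'E'
import cv2,numpy as np
i=cv2.imread("pics/w1.png")
cv2.imwrite("pics/w1z.png",cv2.resize(np.clip(i[125:210,205:305].astype(float)*1.8,0,255).astype(np.uint8),None,fx=7,fy=7,interpolation=cv2.INTER_NEAREST))
E
```

```text
(no output)
```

View pics/w1z.png

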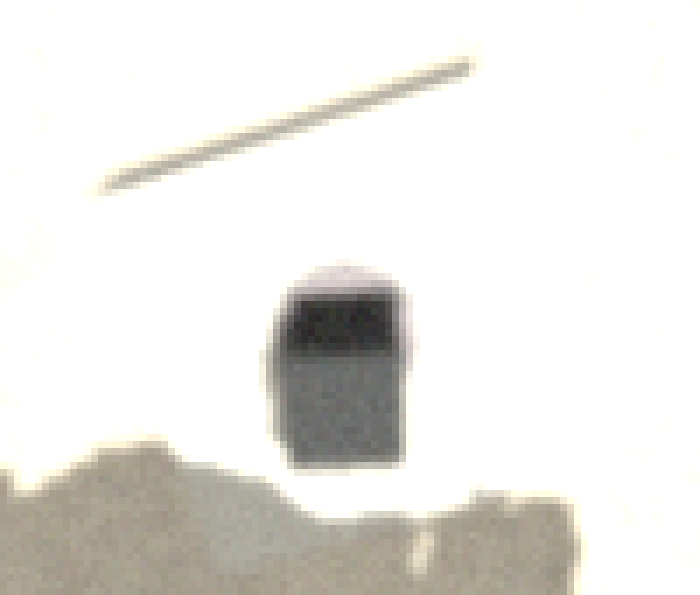

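Call:
arm_command(
  moves=[
    [[-0.1, 1, -0.09, 0, 0, 0, 0], [0, 1, 0, 0, 0, 0, 0], [0, 1, 0, 0, 0, 0, 0.3], [0, 1, 0, 0, 0, 0, 0.4], [0, 1, 0, 0, 0, 0, 0.4], [0, 1, 0, 0, 0, 0, 0.4], [0, 1, 0, 0, 0, 0, 0.4], [0, 1, 0, 0, 0, 0, 0.4], [0, 0.75, 0, 0, 0, 0, 0.4], [0, 0, 0, 0, 0, 0, 0.5]],
  ],
  force=60,
)

```text
time: 5.45
eef_pos: [0.5132, 0.3312, 0.0531]
orientation: [-1.574, 0.003, -0.173]
wrist_force: [-0.3, -1.5, 0.5]
opening: 0.0427
```

Call:
arm_command(
  moves=[
    [[0.06, -0.1, 0.07, 0, 0, 0, 0.5], [0, 0, 0, 0, 0, 0, 0.6]],
  ],
)

```text
time: 5.62
eef_pos: [0.5167, 0.3349, 0.0597]
orientation: [-1.569, -0.001, -0.172]
wrist_force: [0.3, 0.5, 0.4]
opening: 0.0342
```

Call:
arm_command(
  moves=[
    [[0, 0, 0, 0, 0, 0, 0.6], [0, 0, 0, 0, 0, 0, 0.6]],
  ],
)

```text
time: 5.78
eef_pos: [0.5166, 0.3344, 0.0596]
orientation: [-1.569, -0.002, -0.171]
wrist_force: [-0.5, -0.0, -0.3]
opening: 0.0339
```

Call:
arm_command(
  moves=[
    [[-0.08, 0.15, -0.1, 0, 0, 0, 0.6], [0, 0, 0, 0, 0, 0, 0.6], [0, 0, 0, 0, 0, 0, 0.6]],
  ],
)

```text
time: 6.03
eef_pos: [0.5139, 0.3318, 0.0553]
orientation: [-1.571, -0.0, -0.171]
wrist_force: [-0.9, 0.2, -0.5]
opening: 0.0344
```

Call:
arm_command(
  moves=[
    [[0.03, 0, 0.04, 0, 0, 0, 0.8], [0, 0, 0, 0, 0, 0, 0.9], [0, 0, 0, 0, 0, 0, 0.9], [0, 0, 0, 0, 0, 0, 0.9], [0, 0, 0, 0, 0, 0, 0.9]],
  ],
)

```text
time: 6.45
eef_pos: [0.515, 0.333, 0.0555]
orientation: [-1.57, -0.0, -0.171]
wrist_force: [1.1, 0.2, 2.8]
opening: 0.0168
```

Call:
arm_command(
  moves=[
    [[0, -0.5, 0, 0, 0, 0, 0.9], [0, -1, 0, 0, 0, 0, 0.9], [0, -1, 0, 0, 0, 0, 0.9], [0, -1, 0, 0, 0, 0, 0.9], [0.02, 0, -1, 0, 0, 0, 0.9], [0.02, 0, -1, 0, 0, 0, 0.9], [0.02, 0, -1, 0, 0, 0, 0.9], [0.02, 0, -1, 0, 0, 0, 0.9], [0.02, 0, -1, 0, 0, 0, 0.9], [0.02, 0, -1, 0, 0, 0, 0.9]],
  ],
)

```text
time: 7.28
eef_pos: [0.4962, 0.2132, 0.1257]
orientation: [-1.571, 0.0, -0.171]
wrist_force: [-0.1, 0.4, -1.6]
opening: 0.0172
```

Call:
arm_command(
  moves=[
    [[0.02, 0, -1, 0, 0, 0, 0.9], [0.03, 0, -1, 0, 0, 0, 0.9], [0.03, 0, -1, 0, 0, 0, 0.9], [0.03, 0, -1, 0, 0, 0, 0.9], [0.03, 0, -1, 0, 0, 0, 0.9], [0.03, 0, -1, 0, 0, 0, 0.9], [0.03, 0, -0.57, 0, 0, 0, 0.9], [0, 0, 0, 0, 0, 0, 0.9]],
  ],
)

```text
time: 7.95
eef_pos: [0.4778, 0.0809, 0.1253]
orientation: [-1.573, 0.001, -0.174]
wrist_force: [0.6, 0.1, -1.2]
opening: 0.0172
```

```bash
python3 - <<'E'
from h import *
d=wrist(); cv2.imwrite("pics/w2.png",d["img"]); print(d["s"]["eef_pos"],d["s"]["orientation"])
print(proj(d,[.4786,.0844,.042]))
i=d["img"]
cv2.imwrite("pics/w2z.png",cv2.resize(np.clip(i[180:340,170:350].astype(float)*1.8,0,255).astype(np.uint8),None,fx=3.7,fy=3.7,interpolation=cv2.INTER_CUBIC))
E
```

```text
[0.47779719 0.08091977 0.12529509] [-1.57318299e+00  6.12794710e-04 -1.74256558e-01]
[256.50541931 193.00582791]
```

View pics/w2z.png

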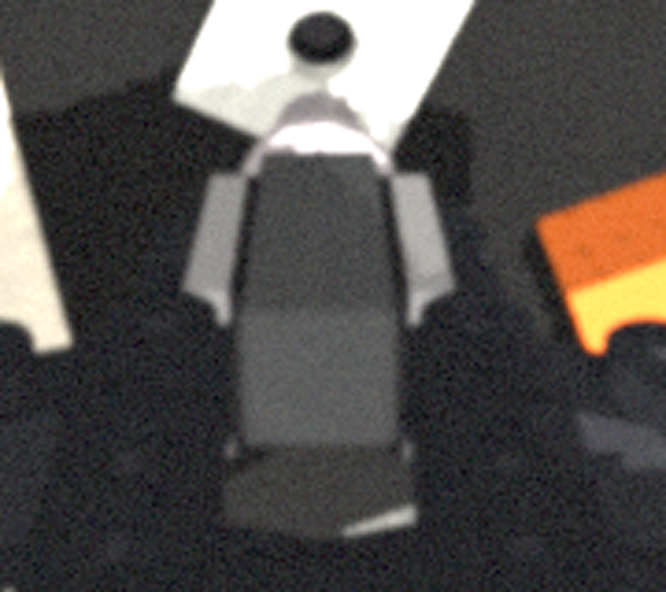

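```bash
cat >> h.py <<'E'
def tplane(d,px,y):
    "ray onto plane tool-y = y, tool coords"
    u=cv2.undistortPoints(np.array([[px]],float),d["mtx"],np.array(d["D"],float))[0,0]
    T=np.array(d["T_tool_cam"]); o=T[:3,3]; r=T[:3,:3]@np.array([u[0],u[1],1.0])
    return o+r*(y-o[1])/r[1]
E
python3 - <<'E'
from h import *
d=wrist(); cv2.imwrite("pics/w3.png",d["img"]); print(d["s"]["eef_pos"],d["s"]["orientation"])
f=lambda x,y:(x/3.7+170,y/3.7+180)
for n,p in dict(tl=(244,308),tr=(393,308),bl=(236,445),br=(402,445)).items(): print(n,tplane(d,f(*p),-.0395).round(4))
for n,p in dict(l=(258,154),r=(382,154)).items(): print("handle bottom front",n,tplane(d,f(*p),.0105).round(4))
print("bore",tplane(d,(257.0,190.3),.1255-.042))
E
```

```text
[0.4781609  0.08276936 0.1255677 ] [-1.57165329e+00 -5.33629317e-05 -1.73180456e-01]
tl [-0.0086 -0.0395  0.0089]
tr [ 0.008  -0.0395  0.009 ]
bl [-0.0099 -0.0395 -0.0091]
br [ 0.0095 -0.0395 -0.0091]
handle bottom front l [-0.0098  0.0105  0.0073]
handle bottom front r [0.0098 0.0105 0.0074]
bore [0.00064509 0.0835     0.00605129]
```

```bash
python3 - <<'E'
from h import *
i=cv2.imread("pics/w3.png")
cv2.imwrite("pics/w3z.png",cv2.resize(np.clip(i[175:305,205:310].astype(float)*1.8,0,255).astype(np.uint8),None,fx=4.6,fy=4.6,interpolation=cv2.INTER_CUBIC))
E
```

```text
(no output)
```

View pics/w3z.png

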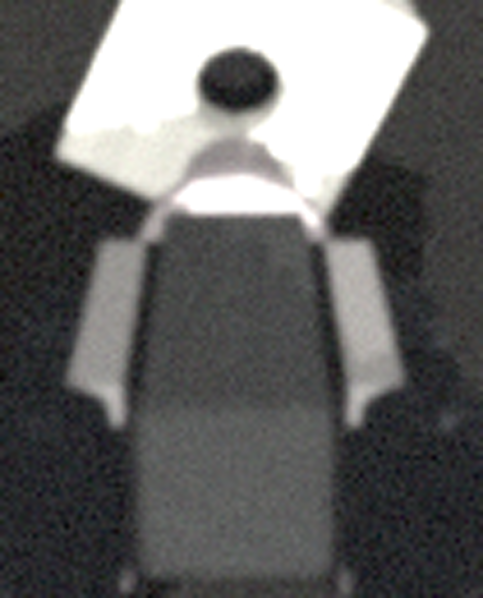

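```bash
python3 - <<'E'
from h import *
d=wrist(); print(d["s"]["eef_pos"],d["s"]["orientation"])
f=lambda x,y:(x/4.6+205,y/4.6+175)
print("tip front",tplane(d,f(237,138),.0455).round(4), tplane(d,f(237,138),.0425).round(4))
print("collar front top",tplane(d,f(237,173),.0105).round(4),"bottom",tplane(d,f(237,176),.0155).round(4))
print("hb",tplane(d,f(237,213),.0105).round(4), "ht",tplane(d,f(237,400),-.0395).round(4),tplane(d,f(237,575),-.0395).round(4))
for p in [(239,80),(239,84),(239,45),(239,112),(239,125),(198,82),(281,82)]: print("bore",p,tplane(d,f(*p),.1255-.042).round(4))
print(totool([.4786,.0844,.042]))
E
```

```text
[0.47836586 0.08406469 0.12570771] [-1.57064311e+00 -4.12017826e-04 -1.71775483e-01]
tip front [0.0001 0.0455 0.0059] [0.0001 0.0425 0.0069]
collar front top [0.     0.0105 0.013 ] bottom [0.     0.0155 0.0107]
hb [0.     0.0105 0.0076] ht [-0.0001 -0.0395  0.0096] [-0.0001 -0.0395 -0.0089]
bore (239, 80) [0.0006 0.0835 0.0042]
bore (239, 84) [0.0006 0.0835 0.0035]
bore (239, 45) [0.0006 0.0835 0.0108]
bore (239, 112) [ 0.0006  0.0835 -0.0018]
bore (239, 125) [ 0.0006  0.0835 -0.0043]
bore (198, 82) [-0.0068  0.0835  0.0039]
bore (281, 82) [0.0082 0.0835 0.0039]
[ 0.00023697  0.08370291 -0.00045153]
```

Call:
arm_command(
  moves=[
    [[0, 0.8, 0, 0, 0, 0, 0.9], [0, 0.75, 0, 0, 0, 0, 0.9], [0, 0, 0, 0, 0, 0, 0.9], [0, 0, 0, 0, 0, 0, 0.9], [0, 0, 0, 0, 0, 0, 0.9]],
  ],
)

```text
time: 8.52
eef_pos: [0.4785, 0.0852, 0.0949]
orientation: [-1.57, -0.0, -0.169]
wrist_force: [-0.1, -0.4, -1.3]
opening: 0.0174
```

```bash
cat > look.py <<'E'
import sys
from h import *
n=sys.argv[1]
d=wrist(); cv2.imwrite(f"pics/{n}.png",d["img"]); print(np.round(d["s"]["eef_pos"],4),np.round(d["s"]["orientation"],4))
np.save(f"pics/{n}.npy",np.r_[d["s"]["eef_pos"],d["s"]["orientation"]])
i=d["img"]
cv2.imwrite(f"pics/{n}z.png",cv2.resize(np.clip(i[175:305,205:310].astype(float)*1.8,0,255).astype(np.uint8),None,fx=4.6,fy=4.6,interpolation=cv2.INTER_CUBIC))
E
python3 look.py w4
```

```text
[0.4785 0.0852 0.0949] [-1.5701e+00 -3.0000e-04 -1.6930e-01]
```

View pics/w4z.png

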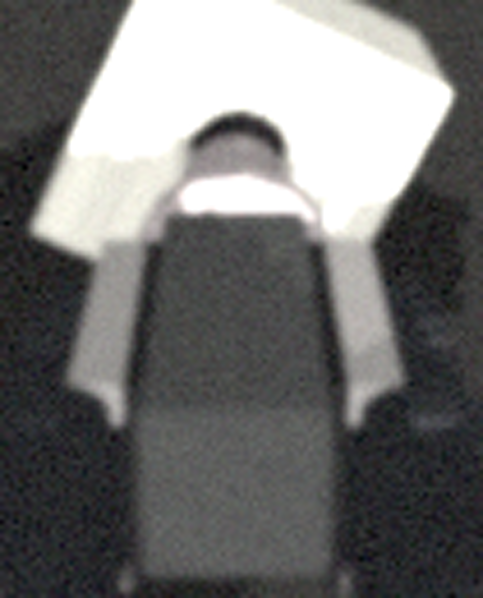

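```bash
python3 - <<'E'
from h import *
d=wrist(); print(np.round(d["s"]["eef_pos"],4))
f=lambda x,y:(x/4.6+205,y/4.6+175)
for p in [(238,110),(238,115),(187,150),(288,150)]: print("bore",p,tplane(d,f(*p),.0529).round(4),tplane(d,f(*p),.0544).round(4))
for p in [(238,138),(238,142)]: print("tip",p,tplane(d,f(*p),.0455).round(4))
i=cv2.imread("pics/w4.png").mean(2); print(i[190:216,256].round())
E
```

```text
[0.4787 0.085  0.0951]
bore (238, 110) [0.0003 0.0529 0.0081] [0.0003 0.0544 0.0076]
bore (238, 115) [0.0003 0.0529 0.0072] [0.0003 0.0544 0.0068]
bore (187, 150) [-0.0078  0.0529  0.0014] [-0.0079  0.0544  0.0009]
bore (288, 150) [0.0083 0.0529 0.0014] [0.0084 0.0544 0.0009]
tip (238, 138) [0.0003 0.0455 0.0059]
tip (238, 142) [0.0003 0.0455 0.0052]
[228. 227. 228. 228. 229. 227. 221. 195. 146.  87.  39.  27.  23.  38.
  64.  78.  86.  84.  81.  81.  85.  85. 100. 138. 171. 187.]
```

Call:
arm_command(
  moves=[
    [[0, 0.25, 0, 0, 0, 0, 0.9], [0, 0.2, 0, 0, 0, 0, 0.9], [0, 0.1, 0, 0, 0, 0, 0.9], [0, 0.1, 0, 0, 0, 0, 0.9], [0, 0, 0, 0, 0, 0, 0.9]],
  ],
)

```text
time: 9.03
eef_pos: [0.4783, 0.0842, 0.081]
orientation: [-1.57, 0.0, -0.171]
wrist_force: [1.3, 0.9, -1.9]
opening: 0.0174
```

Call:
arm_command(
  moves=[
    [[0, 0.1, 0, 0, 0, 0, 0.9], [0, 0.1, 0, 0, 0, 0, 0.9], [0, 0, 0, 0, 0, 0, 0.9]],
  ],
)

```text
time: 9.28
eef_pos: [0.4784, 0.0842, 0.0771]
orientation: [-1.571, -0.0, -0.171]
wrist_force: [1.0, 0.9, -0.7]
opening: 0.0172
```

Call:
arm_command(
  moves=[
    [[0, 0.1, 0, 0, 0, 0, 0.9], [0, 0.05, 0, 0, 0, 0, 0.9], [0, 0, 0, 0, 0, 0, 0.9]],
  ],
)

```text
time: 9.53
eef_pos: [0.4784, 0.0841, 0.0742]
orientation: [-1.571, -0.0, -0.171]
wrist_force: [0.9, 1.0, -0.9]
opening: 0.0174
```

Call:
arm_command(
  moves=[
    [[0, 0.05, 0, 0, 0, 0, 0.9], [0, 0.05, 0, 0, 0, 0, 0.9], [0, 0, 0, 0, 0, 0, 0.9]],
  ],
)

```text
time: 9.78
eef_pos: [0.4784, 0.0841, 0.0722]
orientation: [-1.571, -0.0, -0.171]
wrist_force: [1.0, 1.1, -0.1]
opening: 0.0169
```

Call:
arm_command(
  moves=[
    [[0, 0.05, 0, 0, 0, 0, 0.9], [0, 0, 0, 0, 0, 0, 0.9]],
  ],
)

```text
time: 9.95
eef_pos: [0.4784, 0.0841, 0.0712]
orientation: [-1.571, -0.0, -0.171]
wrist_force: [1.2, 0.9, -0.3]
opening: 0.0173
```

Call:
arm_command(
  moves=[
    [[0, 0.05, 0, 0, 0, 0, 0.9], [0, 0, 0, 0, 0, 0, 0.9]],
  ],
)

```text
time: 10.12
eef_pos: [0.4783, 0.084, 0.0702]
orientation: [-1.571, -0.0, -0.171]
wrist_force: [2.3, 1.1, 0.4]
opening: 0.0172
```

Call:
arm_command(
  moves=[
    [[0, 0.05, 0, 0, 0, 0, 0.9], [0, 0, 0, 0, 0, 0, 0.9]],
  ],
)

```text
time: 10.28
eef_pos: [0.4783, 0.084, 0.0692]
orientation: [-1.571, -0.0, -0.171]
wrist_force: [1.3, 2.2, -0.8]
opening: 0.0175
```

Call:
arm_command(
  moves=[
    [[0, 0.05, 0, 0, 0, 0, 0.9], [0, 0.05, 0, 0, 0, 0, 0.9], [0, 0, 0, 0, 0, 0, 0.9]],
  ],
)

```text
time: 10.53
eef_pos: [0.4782, 0.084, 0.0671]
orientation: [-1.571, 0.0, -0.171]
wrist_force: [2.1, 1.5, -0.6]
opening: 0.0172
```

Call:
arm_command(
  moves=[
    [[0, 0.05, 0, 0, 0, 0, 0.9], [0, 0.05, 0, 0, 0, 0, 0.9], [0, 0, 0, 0, 0, 0, 0.9]],
  ],
)

```text
time: 10.78
eef_pos: [0.4782, 0.084, 0.0651]
orientation: [-1.571, 0.0, -0.171]
wrist_force: [1.9, 1.7, 0.2]
opening: 0.0173
```

Call:
arm_command(
  moves=[
    [[0, 0.05, 0, 0, 0, 0, 0.9], [0, 0.05, 0, 0, 0, 0, 0.9], [0, 0.05, 0, 0, 0, 0, 0.9], [0, 0, 0, 0, 0, 0, 0.9]],
  ],
)

```text
time: 11.12
eef_pos: [0.4782, 0.084, 0.0621]
orientation: [-1.571, 0.0, -0.171]
wrist_force: [1.2, 2.4, -0.9]
opening: 0.0172
```

Call:
arm_command(
  moves=[
    [[0, 0.05, 0, 0, 0, 0, 0.9], [0, 0.05, 0, 0, 0, 0, 0.9], [0, 0, 0, 0, 0, 0, 0.9]],
  ],
)

```text
time: 11.37
eef_pos: [0.4782, 0.084, 0.0601]
orientation: [-1.571, 0.0, -0.171]
wrist_force: [1.2, 2.3, -0.1]
opening: 0.0172
```

Release; the gauge should drop the last 2 mm by its own weight.

Call:
arm_command(
  moves=[
    [[0, 0.02, 0, 0, 0, 0, 0.6], [0, 0, 0, 0, 0, 0, 0.4], [0, 0, 0, 0, 0, 0, 0.3], [0, 0, 0, 0, 0, 0, 0.3], [0, 0, 0, 0, 0, 0, 0.3]],
  ],
)

```text
time: 11.78
eef_pos: [0.4781, 0.0838, 0.0598]
orientation: [-1.571, 0.0, -0.171]
wrist_force: [-0.4, -0.9, -0.0]
opening: 0.0595
```

```bash
python3 look.py w5
```

```text
[0.4781 0.0838 0.0598] [-1.5712e+00  3.0000e-04 -1.7090e-01]
```

View pics/w5z.png

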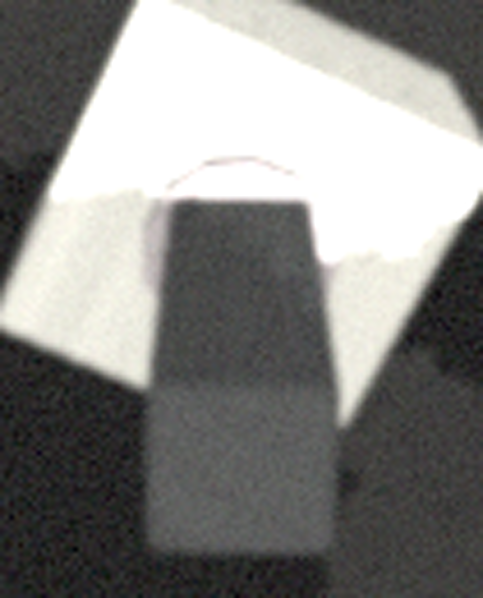

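Call:
arm_command(
  moves=[
    [[0, -0.5, 0, 0, 0, 0, 0.1], [0, -1, 0, 0, 0, 0, 0], [0, -1, 0, 0, 0, 0, 0], [0, -1, 0, 0, 0, 0, 0], [0, -1, 0, 0, 0, 0, 0], [0.94, 0, -0.37, 0, 0, 0, 0], [0.94, 0, -0.37, 0, 0, 0, 0], [0.94, 0, -0.37, 0, 0, 0, 0], [0.94, 0, -0.37, 0, 0, 0, 0], [0.94, 0, -0.37, 0, 0, 0, 0]],
  ],
)

```text
time: 12.67
eef_pos: [0.5654, 0.031, 0.1508]
orientation: [-1.571, -0.0, -0.171]
wrist_force: [0.5, 0.8, 0.4]
opening: 0.0854
```

Call:
arm_command(
  moves=[
    [[0.95, 0, -0.37, 0, 0, 0, 0], [0.95, 0, -0.37, 0, 0, 0, 0], [0.95, 0, -0.37, 0, 0, 0, 0], [0.95, 0, -0.37, 0, 0, 0, 0], [0.95, 0, -0.37, 0, 0, 0, 0], [0, 0, 0, 0, 1, 0, 0], [0, 0, 0, 0, 1, 0, 0], [0, 0, 0, 0, 1, 0, 0], [0, 0, 0, 0, 1, 0, 0], [0, 0, 0, 0, 1, 0, 0]],
  ],
)

```text
time: 13.5
eef_pos: [0.6519, -0.0209, 0.1506]
orientation: [-1.57, 0.0, -0.611]
wrist_force: [0.8, 0.7, 0.4]
opening: 0.0853
```

```bash
python3 - <<'E'
from h import *
s=ctrl.get_image("scene"); t=ctrl.get_image("top")
cv2.imwrite("pics/sc5.png",np.hstack([cv2.resize(s["img"][150:300,200:320],None,fx=3.3,fy=3.3,interpolation=cv2.INTER_CUBIC), cv2.resize(s["img"][150:300,280:400],None,fx=3.3,fy=3.3,interpolation=cv2.INTER_CUBIC)])[:,:800])
cv2.imwrite("pics/t5.png",cv2.resize(t["img"][130:280,170:330],None,fx=4,fy=4,interpolation=cv2.INTER_CUBIC))
E
```

```text
(no output)
```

View pics/sc5.png

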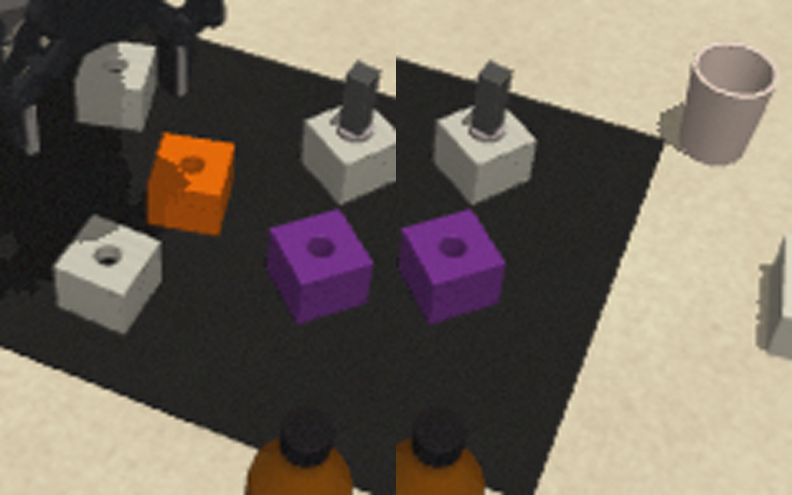

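View pics/t5.png

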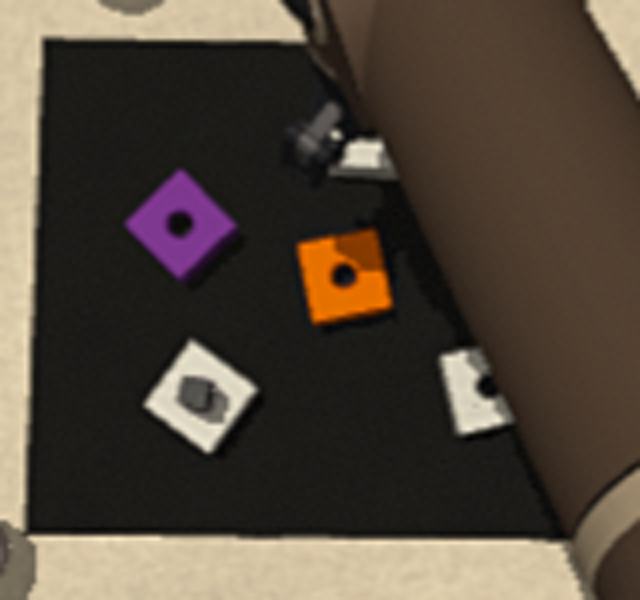

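Call:
arm_command(
  moves=[
    [[0, 0.3, 0, 0, 1, 0, 0], [0, 0.3, 0, 0, 1, 0, 0], [0, 0.3, 0, 0, 1, 0, 0], [0, 0.3, 0, 0, 1, 0, 0], [0, 0.3, 0, 0, 1, 0, 0], [0, 0.3, 0, 0, 1, 0, 0], [0, 0.3, 0, 0, 1, 0, 0], [0, 0.3, 0, 0, 1, 0, 0], [0, 0.3, 0, 0, 1, 0, 0], [0, 0.3, 0, 0, 1, 0, 0]],
  ],
)

```text
time: 14.43
eef_pos: [0.6519, -0.0208, 0.09]
orientation: [-1.571, 0.0, -1.48]
wrist_force: [0.2, 0.0, 0.9]
opening: 0.0855
```

Call:
arm_command(
  moves=[
    [[0, 0, 0, 0, 0.8, 0, 0], [0, 0, 0, 0, 0.75, 0, 0], [0, 0, 0, 0, 0, 0, 0], [0, 0, 0, 0, 0, 0, 0]],
  ],
)

```text
time: 14.77
eef_pos: [0.652, -0.0208, 0.0902]
orientation: [-1.571, 0.0, -1.611]
wrist_force: [-0.5, 0.9, -0.9]
opening: 0.0854
```

```bash
python3 - <<'E'
from h import *
d=wrist(); print(np.round(d["s"]["eef_pos"],4),np.round(d["s"]["orientation"],4)); cv2.imwrite("pics/w6.png",np.clip(d["img"].astype(float)*1.5,0,255).astype(np.uint8))
print(proj(d,[.652,-.0217,.042]),totool([.652,-.0217,.042]))
E
```

```text
[ 0.652  -0.0208  0.0902] [-1.5707e+00  1.0000e-04 -1.6106e+00]
[256.38236601 211.34706701] [ 8.31007217e-04  4.82428754e-02 -2.81467040e-05]
```

View pics/w6.png

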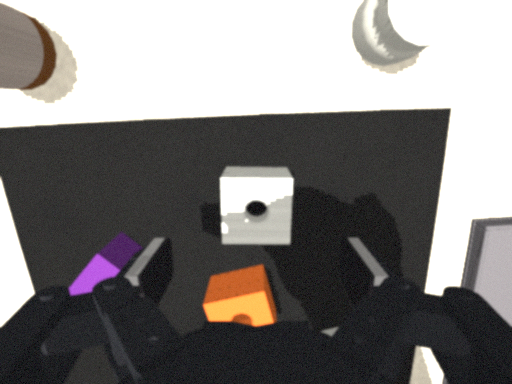

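Call:
arm_command(
  moves=[
    [[0.04, 1, 0.05, 0, 0.05, 0, 0], [0, 1, 0, 0, 0, 0, 0], [0, 1, 0, 0, 0, 0, 0], [0, 0.8, 0, 0, 0, 0, 0], [0, 0.4, 0, 0, 0, 0, 0.1], [0, 0, 0, 0, 0, 0, 0.2], [0, 0, 0, 0, 0, 0, 0.3], [0, 0, 0, 0, 0, 0, 0.5], [0, 0, 0, 0, 0, 0, 0.6], [0, 0, 0, 0, 0, 0, 0.6]],
  ],
  force=60,
)

```text
time: 15.65
eef_pos: [0.6539, -0.0217, 0.0073]
orientation: [-1.569, 0.0, -1.619]
wrist_force: [0.8, 0.5, 3.7]
opening: 0.0491
```

Call:
arm_command(
  moves=[
    [[0, -0.4, 0, 0, 0, 0, 0.6], [0, -0.8, 0, 0, 0, 0, 0.6], [0, -1, 0, 0, 0, 0, 0.6], [0, -1, 0, 0, 0, 0, 0.6], [0.97, 0, -0.28, 0, 0, 0, 0.6], [0.97, 0, -0.28, 0, 0, 0, 0.6], [0.97, 0, -0.28, 0, 0, 0, 0.6], [0.97, 0, -0.28, 0, 0, 0, 0.6], [0.97, 0, -0.28, 0, 0, 0, 0.6], [0.97, 0, -0.28, 0, 0, 0, 0.6]],
  ],
)

```text
time: 16.48
eef_pos: [0.6131, -0.1375, 0.0705]
orientation: [-1.571, -0.0, -1.619]
wrist_force: [-0.2, -0.6, -2.3]
opening: 0.0491
```

Call:
arm_command(
  moves=[
    [[0.97, 0, -0.28, 0, 0, 0, 0.6], [0.97, 0, -0.28, 0, 0, 0, 0.6], [0.97, 0, -0.28, 0, 0, 0, 0.6], [0.97, 0, -0.28, 0, 0, 0, 0.6], [0.97, 0, -0.28, 0, 0, 0, 0.6], [0.97, 0, -0.28, 0, 0, 0, 0.6], [0.97, 0, -0.28, 0, 0, 0, 0.6], [0.97, 0, -0.28, 0, 0, 0, 0.6], [0, 0, 0, 0, 0, 0, 0.6], [0, 0, 0, 0, 0, 0, 0.6]],
  ],
)

```text
time: 17.32
eef_pos: [0.5605, -0.2911, 0.0702]
orientation: [-1.571, -0.001, -1.622]
wrist_force: [0.5, 0.6, -2.6]
opening: 0.0496
```

```bash
python3 - <<'E'
from h import *
d=wrist(); print(np.round(d["s"]["eef_pos"],4),np.round(d["s"]["orientation"],4)); cv2.imwrite("pics/w7.png",np.clip(d["img"].astype(float)*1.5,0,255).astype(np.uint8))
E
```

```text
[ 0.5605 -0.2911  0.0702] [-1.5713e+00 -7.0000e-04 -1.6224e+00]
```

View pics/w7.png

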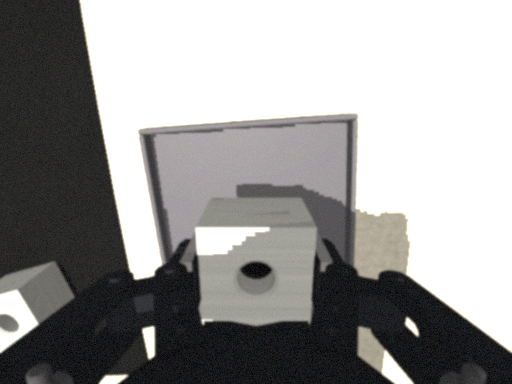

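Call:
arm_command(
  moves=[
    [[0, 1, 0, 0, 0, 0, 0.6], [0, 1, 0, 0, 0, 0, 0.6], [0, 0.6, 0, 0, 0, 0, 0.6], [0, 0.2, 0, 0, 0, 0, 0.6], [0, 0.1, 0, 0, 0, 0, 0.6], [0, 0, 0, 0, 0, 0, 0.6], [0, 0, 0, 0, 0, 0, 0.6]],
  ],
)

```text
time: 17.95
eef_pos: [0.5623, -0.2893, 0.0128]
orientation: [-1.569, -0.0, -1.619]
wrist_force: [0.3, -0.7, -1.8]
opening: 0.0495
```

Call:
arm_command(
  moves=[
    [[0, 0.04, 0, 0, 0, 0, 0.6], [0, 0, 0, 0, 0, 0, 0.6]],
  ],
)

```text
time: 18.12
eef_pos: [0.5619, -0.2897, 0.0118]
orientation: [-1.57, -0.001, -1.62]
wrist_force: [-0.6, 0.7, -3.6]
opening: 0.0494
```

Call:
arm_command(
  moves=[
    [[0, 0.03, 0, 0, 0, 0, 0.6], [0, 0, 0, 0, 0, 0, 0.6]],
  ],
)

```text
time: 18.28
eef_pos: [0.5618, -0.2897, 0.0113]
orientation: [-1.57, -0.001, -1.62]
wrist_force: [-0.6, 0.3, 3.3]
opening: 0.0495
```

Call:
arm_command(
  moves=[
    [[0, 0, 0, 0, 0, 0, 0.4], [0, 0, 0, 0, 0, 0, 0.25], [0, 0, 0, 0, 0, 0, 0.2], [0, -0.5, 0, 0, 0, 0, 0.2], [0, -1, 0, 0, 0, 0, 0.2], [0, -1, 0, 0, 0, 0, 0.1], [0, -1, 0, 0, 0, 0, 0], [0, -1, 0, 0, 0, 0, 0], [-0.94, 0, -0.42, 0, 0, 0, 0], [-0.94, 0, -0.42, 0, 0, 0, 0]],
  ],
)

```text
time: 19.12
eef_pos: [0.5474, -0.252, 0.1028]
orientation: [-1.567, -0.002, -1.622]
wrist_force: [-0.2, 0.6, 0.6]
opening: 0.0854
```

Call:
arm_command(
  moves=[
    [[-0.94, 0, -0.42, 0, 0, 0, 0], [-0.94, 0, -0.42, 0, 0, 0, 0], [-0.94, 0, -0.42, 0, 0, 0, 0], [-0.94, 0, -0.42, 0, 0, 0, 0], [-0.94, 0, -0.42, 0, 0, 0, 0], [-0.94, 0, -0.42, 0, 0, 0, 0], [-0.94, 0, -0.42, 0, 0, 0, 0], [-0.92, 0, -0.42, 0, 0, 0, 0], [0, 0, 0, 0, -1, 0, 0], [0, 0, 0, 0, -1, 0, 0]],
  ],
)

```text
time: 19.95
eef_pos: [0.4866, -0.0964, 0.1015]
orientation: [-1.57, -0.001, -1.438]
wrist_force: [-0.5, -0.3, 0.7]
opening: 0.0854
```

Call:
arm_command(
  moves=[
    [[0, 0, 0, 0, -1, 0, 0], [0, 0, 0, 0, -0.4, 0, 0], [0, 0, 0, 0, 0, 0, 0], [0, 0, 0, 0, 0, 0, 0]],
  ],
)

```text
time: 20.28
eef_pos: [0.4868, -0.098, 0.101]
orientation: [-1.57, -0.0, -1.324]
wrist_force: [-0.1, -0.5, 0.6]
opening: 0.0854
```

```bash
python3 - <<'E'
from h import *
d=wrist(); print(np.round(d["s"]["eef_pos"],4),np.round(d["s"]["orientation"],4)); cv2.imwrite("pics/w8.png",np.clip(d["img"].astype(float)*1.5,0,255).astype(np.uint8))
print(proj(d,[.4871,-.0987,.042]),totool([.4871,-.0987,.042]))
E
```

```text
[ 0.4868 -0.098   0.101 ] [-1.5703e+00 -4.0000e-04 -1.3243e+00]
[256.38066135 206.38111029] [0.00075438 0.05891339 0.00012552]
```

View pics/w8.png

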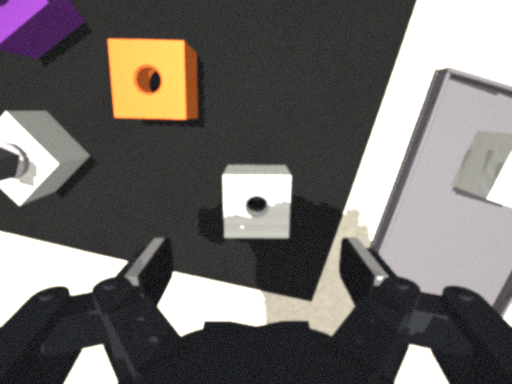

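Call:
arm_command(
  moves=[
    [[0.04, 1, 0.06, 0, 0, 0, 0], [0, 1, 0, 0, 0, 0, 0], [0, 1, 0, 0, 0, 0, 0], [0, 1, 0, 0, 0, 0, 0], [0, 0.7, 0, 0, 0, 0, 0.1], [0, 0, 0, 0, 0, 0, 0.2], [0, 0, 0, 0, 0, 0, 0.3], [0, 0, 0, 0, 0, 0, 0.5], [0, 0, 0, 0, 0, 0, 0.6], [0, 0, 0, 0, 0, 0, 0.6]],
  ],
)

```text
time: 21.17
eef_pos: [0.4887, -0.0985, 0.0075]
orientation: [-1.569, -0.001, -1.323]
wrist_force: [0.1, 1.1, 2.6]
opening: 0.0491
```

Call:
arm_command(
  moves=[
    [[0, -0.4, 0, 0, 0, 0, 0.6], [0, -0.8, 0, 0, 0, 0, 0.6], [0, -1, 0, 0, 0, 0, 0.6], [0, -1, 0, 0, 0, 0, 0.6], [0.9, 0, -0.37, 0, 0, 0, 0.6], [0.9, 0, -0.37, 0, 0, 0, 0.6], [0.9, 0, -0.37, 0, 0, 0, 0.6], [0.9, 0, -0.37, 0, 0, 0, 0.6], [0.9, 0, -0.37, 0, 0, 0, 0.6], [0.9, 0, -0.37, 0, 0, 0, 0.6]],
  ],
)

```text
time: 22.0
eef_pos: [0.4712, -0.2151, 0.0714]
orientation: [-1.57, -0.001, -1.323]
wrist_force: [0.6, 0.5, -1.8]
opening: 0.0498
```

Call:
arm_command(
  moves=[
    [[0.9, 0, -0.37, 0, 0, 0, 0.6], [0.9, 0, -0.37, 0, 0, 0, 0.6], [0.9, 0, -0.37, 0, 0, 0, 0.6], [0.9, 0, -0.37, 0, 0, 0, 0.6], [0, 0, 0, 0, 1, 0, 0.6], [0, 0, 0, 0, 1, 0, 0.6], [0, 0, 0, 0, 0.8, 0, 0.6], [0, 0, 0, 0, 0, 0, 0.6], [0, 0, 0, 0, 0, 0, 0.6]],
  ],
)

```text
time: 22.75
eef_pos: [0.4605, -0.291, 0.0711]
orientation: [-1.571, -0.0, -1.565]
wrist_force: [0.1, 0.9, -3.0]
opening: 0.0495
```

```bash
python3 - <<'E'
from h import *
d=wrist(); print(np.round(d["s"]["eef_pos"],4),np.round(d["s"]["orientation"],4)); cv2.imwrite("pics/w9.png",np.clip(d["img"].astype(float)*1.5,0,255).astype(np.uint8))
E
```

```text
[ 0.4605 -0.291   0.0711] [-1.5705e+00 -4.0000e-04 -1.5648e+00]
```

View pics/w9.png

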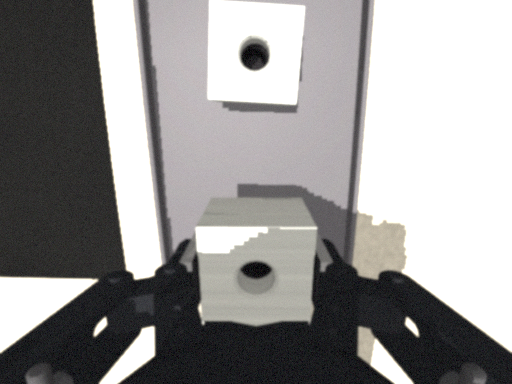

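Call:
arm_command(
  moves=[
    [[0, 1, 0, 0, 0, 0, 0.6], [0, 1, 0, 0, 0, 0, 0.6], [0, 0.6, 0, 0, 0, 0, 0.6], [0, 0.2, 0, 0, 0, 0, 0.6], [0, 0.12, 0, 0, 0, 0, 0.6], [0, 0, 0, 0, 0, 0, 0.6], [0, 0, 0, 0, 0, 0, 0.6], [0, 0, 0, 0, 0, 0, 0.6]],
  ],
)

```text
time: 23.47
eef_pos: [0.4611, -0.2913, 0.0129]
orientation: [-1.57, -0.001, -1.567]
wrist_force: [-0.3, -0.8, -2.2]
opening: 0.0491
```

Call:
arm_command(
  moves=[
    [[0, 0.03, 0, 0, 0, 0, 0.6], [0, 0, 0, 0, 0, 0, 0.6]],
  ],
)

```text
time: 23.63
eef_pos: [0.4607, -0.2912, 0.0119]
orientation: [-1.57, -0.0, -1.567]
wrist_force: [-0.7, 0.4, -3.3]
opening: 0.0492
```

Call:
arm_command(
  moves=[
    [[0, 0.03, 0, 0, 0, 0, 0.6], [0, 0, 0, 0, 0, 0, 0.5], [0, 0, 0, 0, 0, 0, 0.4], [0, 0, 0, 0, 0, 0, 0.25], [0, 0, 0, 0, 0, 0, 0.2], [0, -0.5, 0, 0, 0, 0, 0.2], [0, -1, 0, 0, 0, 0, 0.2], [0, -1, 0, 0, 0, 0, 0.2], [0, -1, 0, 0, 0, 0, 0.2], [0, -1, 0, 0, 0, 0, 0.2]],
  ],
)

```text
time: 24.47
eef_pos: [0.4605, -0.2908, 0.1025]
orientation: [-1.571, 0.0, -1.567]
wrist_force: [0.4, -1.1, 0.4]
opening: 0.0682
```

Call:
arm_command(
  moves=[
    [[1, -1, 0, 0, 0, 0, 0.2], [1, -1, 0, 0, 0, 0, 0.2], [1, -1, 0, 0, 0, 0, 0.2], [1, -1, 0, 0, 0, 0, 0.2], [1, -1, 0, 0, 0, 0, 0.2], [1, 0, 0, 0, 0, 0, 0.2], [1, 0, 0, 0, 0, 0, 0.2], [1, 0, 0, 0, 0, 0, 0.2], [0, 0, 0, 0, 0, 0, 0.2], [0, 0, 0, 0, 0, 0, 0.2]],
  ],
)

```text
time: 25.3
eef_pos: [0.4605, -0.4517, 0.2011]
orientation: [-1.571, 0.0, -1.569]
wrist_force: [-0.6, 0.8, 0.8]
opening: 0.0682
```

```bash
python3 - <<'E'
from h import *
t=ctrl.get_image("top");s=ctrl.get_image("scene")
cv2.imwrite("pics/tf.png",cv2.resize(t["img"][90:290,150:410],None,fx=3,fy=3,interpolation=cv2.INTER_CUBIC))
cv2.imwrite("pics/sf.png",cv2.resize(s["img"][120:280,110:410],None,fx=2.6,fy=2.6,interpolation=cv2.INTER_CUBIC))
cv2.imwrite("pics/sg.png",cv2.resize(s["img"][160:215,285:330],None,fx=10,fy=10,interpolation=cv2.INTER_CUBIC))
hsv=cv2.cvtColor(t["img"],cv2.COLOR_BGR2HSV)
m=((hsv[...,2]>140)&(hsv[...,1]<60)).astype(np.uint8); m[:, :182]=0; m[:143]=0; m[262:]=0; m[:,319:338]=0;m[:,392:]=0
cs,_=cv2.findContours(m,cv2.RETR_EXTERNAL,cv2.CHAIN_APPROX_NONE)
for c in cs:
    if cv2.contourArea(c)<100: continue
    z=.046 if c[:,0,0].mean()>330 else .042
    W=np.array([onplane(t,p[0].astype(float),z)[:2] for p in c]); print(cv2.minAreaRect((W*1000).astype(np.float32)))
for z in (.097,.112): print(z,proj(s,[.4785,.0844,z]),proj(t,[.4785,.0844,z]))
print(proj(s,[.4785,.0844,.047]))
E
```

```text
((459.90399169921875, -291.6791076660156), (47.9655876159668, 49.22294235229492), 88.39006805419922)
((478.1805114746094, 83.93171691894531), (49.768524169921875, 49.180908203125), 54.200111389160156)
((560.6019897460938, -290.4504699707031), (49.91667175292969, 49.75894546508789), 86.34234619140625)
((662.2847900390625, -286.3849182128906), (84.20914459228516, 139.5837860107422), 0.7482088208198547)
0.097 [309.02906844 171.01850839] [217.85578556 227.55423299]
0.112 [309.77795857 165.91800874] [217.379096   227.25691706]
[306.66480332 187.13478562]
```

View pics/tf.png

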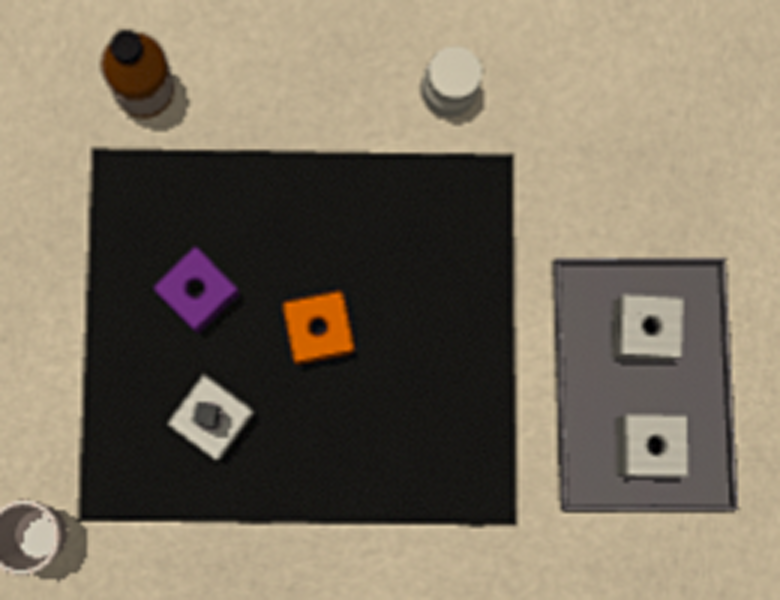

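View pics/sf.png

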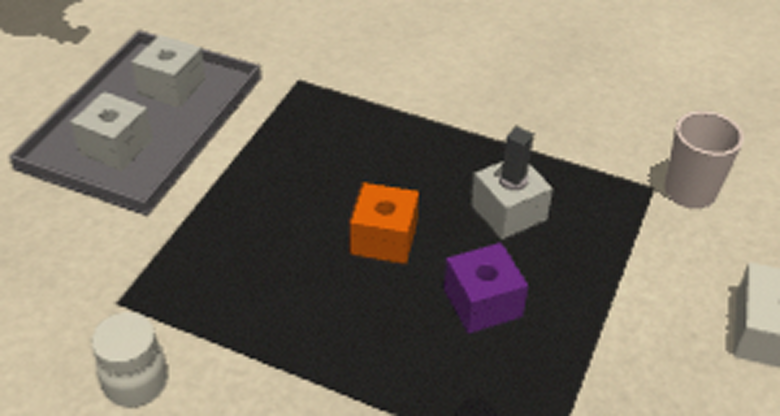

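View pics/sg.png

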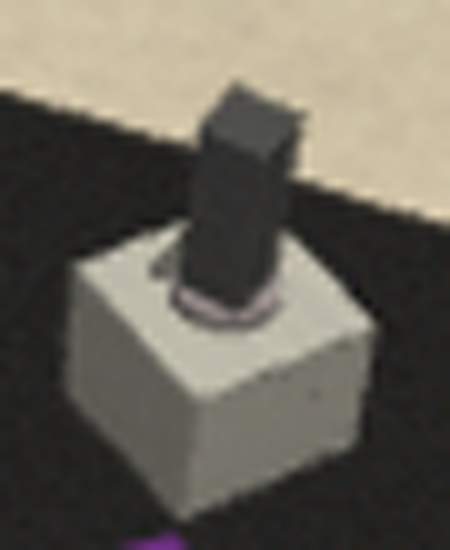

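```bash
python3 -c "
from bench import ctrl
print(ctrl.hand_in())"
```

```text
the job is handed in; nothing more can be done
None
```

I found the sound insert on the first try, left the gauge standing home in it on the mat, and set the other two upright in the tray. The job was handed in at about 25 s of the 72 s allowed, and it reports no verdict.

- **Sound insert:** it is the white one at about (0.478, 0.084). The gauge went past the narrowing depth with no more than about 3 N at the wrist. I released it about 2 mm short and it dropped home under its own weight, so I never tried it in the other two.
- **Gauge fit:** in the final scene picture the handle top is at row 172. A gauge fully home should show at row 171, and one stopped 15 mm high at row 166. The collar lies on the top face. The insert moved less than 1 mm from its start.
- **Tray:** the two inserts measure at (0.460, -0.292) and (0.561, -0.290), about 50 mm either side of the tray centre along its x. They look upright and flat on the floor.
- **Bystanders:** the bottle, beaker and jar look unmoved in the pictures, and the arm was clear of everything at the end.
- **Disagreement:** the wrist camera placed the bores about 2 mm off the top-camera estimate. I checked the pin against the bore from close up before inserting it, and the fit was fine.

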